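# Switch off the pocket projector and pin its carrying case shut

## Task

The slide show is over: switch the projector off by pressing its orange power button all the way down, then fold the case lid down without slamming it. Take the yellow-handled locking pin from the wooden pen block, push it down through the lid eye and the case eye until its collar is home on the lid, and press hard enough that the springy seal is squeezed and the lid is fully shut. Finish still holding and pressing the pin down like that, so that I can snap the side latches; leave the mug, the remote and the photo frame where they are.

Things in the scene. Friction and masses are not known exactly. Their poses are not given: they have to be found in the camera images.
- case: slate blue hard plastic carrying case, fixed; 200 mm along its x, 250 mm along its y, base 85 mm high to the rim. Origin: centre of its underside. Hinge on its +x side; front (with the eyes) on its -x side. Foam fills the base up to 64 mm; in it sits a white projector (140 x 128 mm), its top 76 mm above the table.
- lid (a joint): lid hinge, rad: 0 = fully shut, 1.57 = upright, stop at 1.75. The lid is a tray, 200 mm from hinge to front, 250 mm wide, 30 mm deep, 0.3 kg. Hinge friction (0.42 Nm) keeps it where it is left. Below 0.076 rad a springy seal pushes it up (25 Nm/rad): let go, it rises to about 0.05 rad (10 mm ajar at the eyes). Shutting it takes about 10 N down at the eyes, keeping it shut 6 N.
- lid_edge (a point): middle of the lid's front edge on the outer face: 200 mm from the hinge axis along the lid, 30 mm outward of the rim plane. Its frame turns with the lid: +z out of the outer face (up when shut), +x from the front edge to the hinge, y along the hinge.
- lid_hinge (a point): a point on the hinge axis at the middle of the lid, at the rim (85 mm above the table); the axis runs along the case's y
- power (a joint): travel of the projector's power button, m: 0 = up, 0.006 = down at its stop; springs back; 1.5 N to start it, 5 N at the stop
- power_top (a point): centre of the top of the orange power button (26 mm across, standing 8 mm above the projector), 84 mm above the table; moves down with it
- eye (a point): centre of the round vertical 12 mm hole in the case base's bare-metal eye, at that eye's upper face, 85 mm above the table; frame as the case's. The eye is a 10 mm plate below this point. The shut lid's equal eye lies on it, its top 10 mm above this point. Eyes are 34 mm wide and jut 28 mm from the front wall; hole centre 16 mm off the wall; the shut lid rises to 30 mm above this point.
- pin_grip (a point): where to take the locking pin by its upright yellow handle: 40 mm above the underside of its collar, 82 mm above its tip; z points up along the pin. Handle 15 mm thick, 53 mm long, its top 18 mm above this point; below it a collar 22 mm wide, 5 mm thick. Held no lower than here, the fingertips stay clear of the lid. Pin 60 g.
- pin_tip (a point): lower tip of the pin. The shank is 42 mm long from tip to collar, 8 mm thick, its last 8 mm tapered to 4 mm; the frame's z points up along the pin
- penblock: dark wooden pen block, 50 x 110 x 50 mm high, fixed; origin at the centre of its underside. The pin stands upright in the middle one of its three 11 mm holes, its collar on the block's top; the other two are empty
- mug: blue mug, 80 mm wide, 92 mm high, origin under its centre; leave alone
- remote: black remote control, 165 x 46 x 18 mm, origin under its centre; leave alone
- photo: standing photo frame, 150 mm wide, 200 mm high, origin at the foot of its front; leave alone
There are look-alikes about, which are no part of the job. Of the things shaped like the part that bears pin_grip, the yellow one is meant.

How it is judged:
By the outcome, as a careful person would: the job done as asked, in the order asked, and still so for the second after the job is handed in, while the arm keeps its last pose, push and grip.
It also fails if it takes over 67 s, if anything falls off the work surface, if the arm or the gripper's body presses on something with over 40 N, if the wrist force passes 120 N, or if a joint passes its speed limit or range.

## Robot

A 7-joint arm with a two-finger parallel gripper is mounted at the origin on the work surface. World frame = base frame: x ahead of the robot, y to its left, z up, the work surface at z = 0. Lengths are in m, angles in degrees, forces in N, time in s.
With the tool pointing down it reaches from about 0.425 to 1.025 m from the base axis. Payload 9.4 kg.
Tool frame: the origin (TCP) lies midway between the tips of the shut fingers; the grasp point (between the pads) lies 19 mm behind it (r.hold_point_z is the distance from the TCP to the grasp point, in m); z points along the fingers, y is the line along which they close (so a half turn about z gives the same grasp; the last joint's range is limited). The gripper opens to 85 mm and grips with 20 to 120 N. Pads are 22 mm wide; open, the fingers measure 114 mm over their backs; the gripper's body (76 mm by 85 mm) begins 54 mm behind the grasp point. The pads swing forward as they close: fully open they stand 13 mm farther back than shut.
Start: joints at [66.308, 34.337, -0.143, 91.639, 0.103, 54.024, -4.572], TCP at [0.24, -0.684, 0.231] pointing down, gripper open.
Joint ranges: [-147.43, 147.43], [-19.82, 112.94], [-74.19, 73.91], [6.32, 146.72], [-59.91, 239.91], [6.04, 106.73], [-150.56, 150.56]. Speed limits (degrees/s): [127.2, 127.2, 172.46, 172.46, 180, 180, 180].

## Interface

Orientations are given as a 3x3 rotation matrix whose columns are the frame's x, y, z axes.
In Python, from station import observe, cams, sign_off, r gives the robot as it stands.
- The arm moves only by the tool drive_tool, never from a script. Its argument "commands" is a list of rows, each a list of 7 numbers: the turn, a rotation vector about the tool's x, y, z each as a share of 120 degrees, from -1 to 1, then the shift along the tool's x, y, z each as a share of 25 cm, from -1 to 1, then the closure, from 0 (fully open) to 1 (shut). A call has 1 to 12 rows; each row is the pose to reach, as a shift and turn from the pose commanded when the call began, along the tool's axes at that moment; what a row does not reach only later rows make up. A row lasts 1/12 s, in which the tool goes at most 41.7 mm and 7.16 degrees, less where a joint would pass 70% of its speed; a pose out of reach is approached as far as the arm can. A call with a number of a shift or a turn outside -1 to 1 is refused whole. A call with a gripper value outside its range is refused whole. The fingers move at their own pace and stop on an object; "newtons" is the grip in N (left out, the last holds). Time passes only in rows, so rows that repeat a pose let the fingers close. It gives the time, the measured TCP pose, the force, the opening and the grip force at its end, in the units of the state.
- observe(): the state, without advancing time (a new reading comes with each control period).
- cams.capture(name): name is "scene" or "top" or "wrist"; returns (picture, depth): 420x560x3 uint8, red, green, blue; 420x560 float32, m along the optical axis (not along the pixel's ray), 0 where there is no reading.
- cams.calibration(name): a dict with "mtx" (3x3 intrinsics, pixels), "k1" (the pictures are not rectified: a ray, as slopes to the right and down, at radius r is drawn at 1 + k1 r^2 times it, then the intrinsics apply), "camera_from_world" (4x4, takes a point from world to camera coordinates). Camera axes: x right, y up, looking along -z (the intrinsics and any distortion apply to the point x, -y, -z); pixel columns grow to the right and rows downward; lengths in m; the calibration is good to about 2 mm. A picture is of the moment at which its call begins: read the wrist's pose just before it. calibration takes no time and is no camera call; for the wrist camera it gives the pose at the moment of the call.
- sign_off(): hands the job in; it is judged then, once.
The state is a dict: "time": time; "qpos": joint angles; "dq": joint speeds; "tau": joint torques, N m; "ee_pos": TCP position; "ee_rot": TCP orientation; "ft_force": force on the tool from outside, world axes, zero at the start; "wrist_torque": the same for the moment, N m; "width": finger opening in m; "gripper_force": force on a finger pad.
Only numpy, scipy, OpenCV 4.12 (cv2) and the standard library are available. Lean on these libraries where they do the work, as an engineer would, in place of code of your own. Each camera call takes 0.05 s, during which the arm holds its last target. There are 200 camera calls.

## Working session

There is one attempt and no reset: what is moved stays moved. The work goes in short steps, Python scripts to look and compute and a tool call to move; the robot and the scene stay as the last step left them, time stands still between calls to the robot, and variables do not carry over. Pictures are saved under pics/ and viewed, at most 10 in all, crops included, and the job is handed in when it is done.

Besides the shell and the picture viewer there is one more tool, called after "Request:" in YAML: its name, and indented under it one key for each argument. drive_tool: Moves the arm, as the interface text tells. Shift numbers are shares of 25 cm and turn numbers shares of 120 degrees, none past 1 either way. Its arguments: {"type":"object","properties":{"commands":{"type":"array"},"newtons":{"type":"number"}},"required":["commands"]}

```bash
ls; mkdir -p pics
cat > h.py <<'E'
import numpy as np, cv2
from station import observe, cams, sign_off, r
def cap(n):
    c=cams.calibration(n); p,d=cams.capture(n); return p,d,c
def ray(c,u,v):
    K=np.array(c["mtx"]);k=c["k1"]
    xd=np.array([(u-K[0,2])/K[0,0],(v-K[1,2])/K[1,1]]);x=xd.copy()
    for _ in range(30): x=xd/(1+k*(x@x))
    T=np.array(c["camera_from_world"]);R=T[:3,:3]
    o=-R.T@T[:3,3]; return o,R.T@np.array([x[0],-x[1],-1.])
def onplane(c,u,v,z):
    o,d=ray(c,u,v); return o+d*(z-o[2])/d[2]
def atdepth(c,u,v,dep):
    o,d=ray(c,u,v); return o+d*dep
def tri(rays):
    A=np.zeros((3,3));b=np.zeros(3)
    for o,d in rays:
        d=d/np.linalg.norm(d);P=np.eye(3)-np.outer(d,d);A+=P;b+=P@o
    x=np.linalg.solve(A,b);return x,[np.linalg.norm((np.eye(3)-np.outer(d,d)/(d@d))@(x-o)) for o,d in rays]
def proj(c,p):
    T=np.array(c["camera_from_world"]);q=T[:3,:3]@p+T[:3,3];x=np.array([q[0],-q[1]])/-q[2];x=x*(1+c["k1"]*(x@x))
    K=np.array(c["mtx"]);return K[0,0]*x[0]+K[0,2],K[1,1]*x[1]+K[1,2]
def cloud(c,d):
    K=np.array(c["mtx"]);h,w=d.shape;uv=np.stack(np.meshgrid(np.arange(w),np.arange(h)),-1).astype(float)
    xd=(uv-[K[0,2],K[1,2]])/[K[0,0],K[1,1]];x=xd.copy()
    for _ in range(30): x=xd/(1+c["k1"]*(x**2).sum(-1,keepdims=True))
    T=np.array(c["camera_from_world"]);P=np.concatenate([x[...,:1],-x[...,1:],-np.ones((h,w,1))],-1)*d[...,None]
    return (P-T[:3,3])@T[:3,:3]
E
python3 - <<'E'
from h import *
ims=[]
for n in ("scene","top","wrist"):
    p,d,c=cap(n);np.savez(f"{n}0.npz",p=p,d=d);ims.append(p)
    T=np.array(c["camera_from_world"]);print(n,-T[:3,:3].T@T[:3,3],c["k1"])
a=np.hstack(ims[:2]);cv2.imwrite("pics/a.png",cv2.resize(ims[0],(784,588))[...,::-1]);cv2.imwrite("pics/b.png",cv2.resize(ims[1],(784,588))[...,::-1])
print(observe(),r.hold_point_z)
E
```

```text
pics
scene [0.97602235 0.71133735 0.78092769] 0.022187256232323205
top [ 0.5083593  -0.01654496  1.12148188] -0.04922394153076621
wrist [ 0.32081931 -0.65603078  0.37384505] 0.033871881883353154
{'time': 0.15, 'qpos': array([66.30864515, 34.3739878 , -0.14520697, 91.66976207,  0.1036497 ,
       54.02493353, -4.57265804]), 'dq': array([ 0.06140629, -0.09602309,  0.04154737, -0.13644441, -0.05730469,
        0.05043676, -0.10384304]), 'tau': array([ 4.14548325e-03, -7.76992321e+01,  1.56699076e+00, -2.58233035e+01,
        1.24983946e-02,  6.78219687e-03,  2.27807328e-05]), 'ee_pos': array([ 0.23945255, -0.68393978,  0.23061947]), 'ee_rot': array([[ 9.43803613e-01,  3.30506393e-01, -5.13356537e-04],
       [ 3.30506767e-01, -9.43803003e-01,  1.08125700e-03],
       [-1.27145090e-04, -1.19016208e-03, -9.99999284e-01]]), 'ft_force': array([ 0.28016924,  0.01569064, -0.6393401 ]), 'wrist_torque': array([-0.03689707,  0.00633048,  0.00744577]), 'gripper_force': 0.0, 'width': 0.08529579788753625} 0.0187
```

View pics/a.png

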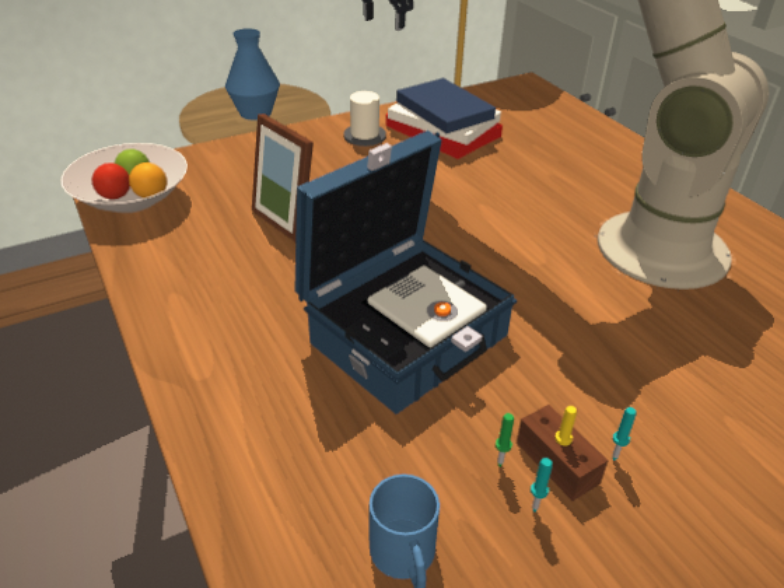

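View pics/b.png

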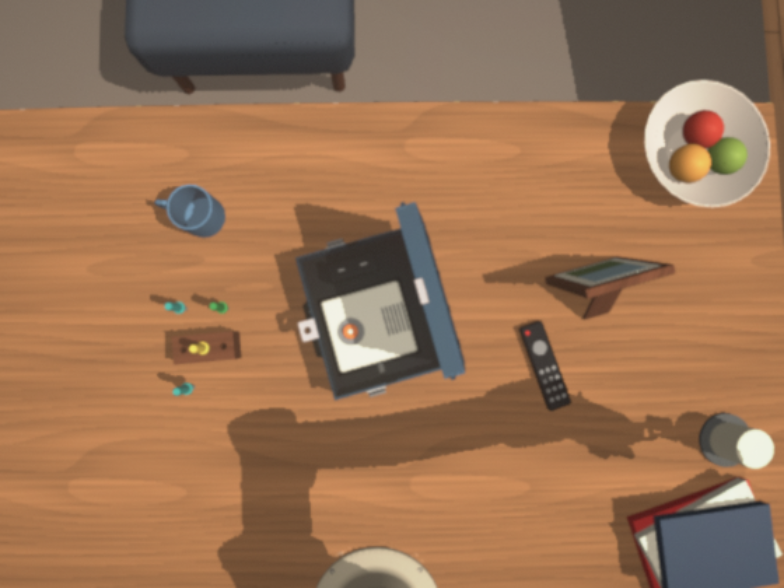

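The scene picture shows the open lid, the orange button at (443,310), the eye at (467,338) and the yellow handle at (567,425). In the top picture these are at (349,331), (308,330) and (200,348). Both pictures are scaled by 1.4. Next I'll segment and triangulate these points.

```bash
cat > m.py <<'E'
from h import *
D={n:(np.load(n+"0.npz"),cams.calibration(n)) for n in ("scene","top")}
def blob(m,near,rad):
    n,l,s,ce=cv2.connectedComponentsWithStats(m.astype(np.uint8))
    b=[i for i in range(1,n) if np.hypot(*(ce[i]-near))<rad and s[i,4]>3]
    if not b: return None,None
    i=max(b,key=lambda i:s[i,4]);return ce[i],l==i
seed={"scene":dict(power=(316,221),eye=(333,241),pin=(405,300)),"top":dict(power=(249,236),eye=(220,236),pin=(143,248))}
R={}
for n,(f,c) in D.items():
    hsv=cv2.cvtColor(f["p"],cv2.COLOR_RGB2HSV);H,S,V=[hsv[...,i].astype(int) for i in range(3)]
    X=cloud(c,f["d"])
    mk=dict(power=(H<16)&(S>150)&(V>150),pin=(H>22)&(H<34)&(S>120)&(V>70))
    for k,m in mk.items():
        ce,l=blob(m,np.array(seed[n][k]),25)
        if ce is None: print(n,k,"none");continue
        P=X[l];P=P[np.isfinite(P).all(1)];print(n,k,ce,l.sum(),"cloud lo/med/hi",np.percentile(P,[5,50,95],axis=0).round(4).tolist());R.setdefault(k,[]).append(ray(c,*ce))
    u,v=seed[n]["eye"];w=X[v-14:v+15,u-14:u+15]
    met=(S<60)&(V>120);ce,l=blob(met,np.array((u,v)),14)
    hull=np.zeros(l.shape,np.uint8);cv2.fillPoly(hull,[cv2.convexHull(np.argwhere(l)[:,::-1].astype(np.int32))],1)
    hole=(hull>0)&~l&(V<110);h=cv2.erode(hull,np.ones((3,3)))>0
    hc,hl=blob(hole&h,np.array((u,v)),10);print(n,"eye",ce,l.sum(),"hole",hc,None if hl is None else hl.sum(), np.median(X[l],0),onplane(c,*(hc if hc is not None else ce),.085))
    R.setdefault("eye",[]).append(ray(c,*(hc if hc is not None else ce)))
for k,v in R.items(): print(k,tri(v))
f,c=D["top"];X=cloud(c,f["d"])
roi=np.zeros(X.shape[:2],bool);roi[130:300,195:345]=1
m=roi&(abs(X[...,2]-.085)<.006);print("rim",m.sum(),cv2.minAreaRect(X[m][:,:2].astype(np.float32)*1000))
S=cv2.cvtColor(f["p"],cv2.COLOR_RGB2HSV)
m=roi&(S[...,1]<90)&(S[...,2]>120)&(abs(X[...,2]-.076)<.006);_,l=blob(m,np.array((263,233)),20)
print("proj",l.sum(),cv2.minAreaRect(X[l][:,:2].astype(np.float32)*1000),np.median(X[l],0))
m=roi&(X[...,2]>.2);P=X[m];print("lidtop",m.sum(),P.mean(0),cv2.minAreaRect(P[:,:2].astype(np.float32)*1000),P[:,2].max())
roi=np.zeros(X.shape[:2],bool);roi[225:270,110:180]=1
m=roi&(abs(X[...,2]-.05)<.006);print("block",m.sum(),cv2.minAreaRect(X[m][:,:2].astype(np.float32)*1000),np.median(X[m],0))
E
python3 m.py
python3 - <<'E'
import numpy as np,cv2
a=np.load("top0.npz")["p"][215:260,120:270];b=np.load("scene0.npz")["p"][205:320,300:450]
a=cv2.resize(a,None,fx=5,fy=5);b=cv2.resize(b,None,fx=3,fy=3);b=cv2.copyMakeBorder(b,0,0,0,300,0)
cv2.imwrite("pics/c.png",np.vstack([a,b])[...,::-1])
E
```

```text
scene power [316.03703704 220.55555556] 81 cloud lo/med/hi [[0.5045, 0.0285, 0.0759], [0.5164, 0.0431, 0.0813], [0.5272, 0.0512, 0.0839]]
scene pin [404.28508772 304.60964912] 228 cloud lo/med/hi [[0.4861, 0.2975, 0.051], [0.4944, 0.3065, 0.0774], [0.4988, 0.3113, 0.1069]]
scene eye [332.88986784 241.13215859] 227 hole None None [0.51918594 0.11107196 0.08264338] [0.52148134 0.11454223 0.085     ]
top power [249.75757576 236.12121212] 33 cloud lo/med/hi [[0.5058, 0.0307, 0.0818], [0.5154, 0.0389, 0.0846], [0.5237, 0.0485, 0.0872]]
top pin [146.    248.625] 32 cloud lo/med/hi [[0.4797, 0.2934, 0.0522], [0.4872, 0.2975, 0.0562], [0.497, 0.303, 0.0676]]
top eye [220.0802139  235.22994652] 187 hole None None [0.51876937 0.11131943 0.08451628] [0.51834204 0.1108715  0.085     ]
power (array([0.51517476, 0.03974522, 0.0794737 ]), [np.float64(3.6275634167096184e-05), np.float64(3.627563416702159e-05)])
pin (array([0.48647755, 0.29699035, 0.06535515]), [np.float64(0.0021912472241862285), np.float64(0.002191247224186158)])
eye (array([0.51860579, 0.11121423, 0.08095837]), [np.float64(0.0002720678839665422), np.float64(0.00027206788396653845)])
rim 865 ((548.3825073242188, 1.4442596435546875), (256.58636474609375, 254.17034912109375), 17.152833938598633)
proj 2779 ((522.2935791015625, 6.7082977294921875), (130.2347869873047, 138.33094787597656), 14.905903816223145) [0.52457702 0.00340841 0.07564431]
lidtop 2226 [ 0.56708337 -0.08186105  0.32307272] ((564.306884765625, -58.176490783691406), (257.4088439941406, 108.34905242919922), 14.31818962097168) 1.1214818813709995
block 795 ((489.8022766113281, 303.0411682128906), (50.32493591308594, 111.1521224975586), 4.679239273071289) [0.49002265 0.29815062 0.05010985]
```

View pics/c.png

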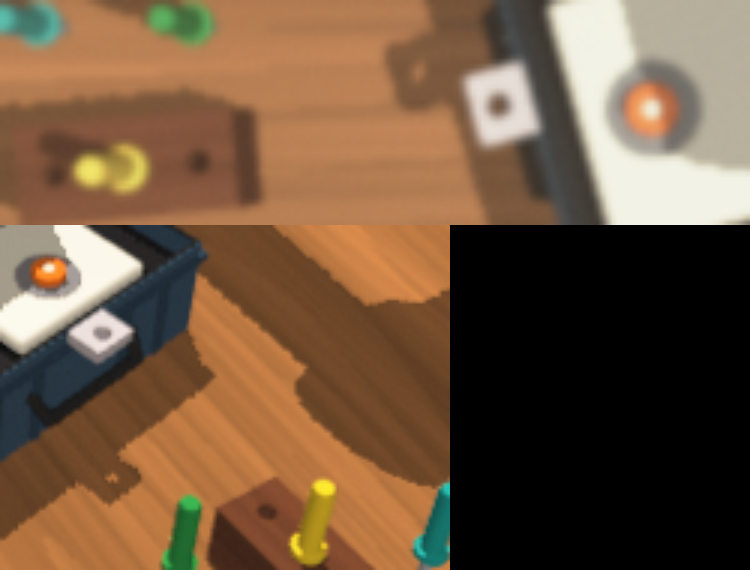

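The crop shows the eye hole at about (498,104) in its upper, top-view part and about (102,332) in its lower, scene part. The pin's handle top and collar are visible in both. I'll triangulate these, find the lid angle, and set up a move planner.

```bash
cat >> h.py <<'E'
def plan(goal,R=None,s=None):
    "numbers of a row: turn/120deg, shift/0.25 from the current pose"
    from scipy.spatial.transform import Rotation as Q
    s=s or observe();R0=s["ee_rot"];R=R0 if R is None else R
    rv=np.degrees(Q.from_matrix(R0.T@R).as_rotvec());t=R0.T@(np.array(goal)-s["ee_pos"])
    print("turn",(rv/120).round(3),"shift",(t/.25).round(4),"deg",np.linalg.norm(rv).round(1))
TH=np.radians(14.7)
CX=np.array([np.sin(TH),-np.cos(TH),0]);CY=np.array([np.cos(TH),np.sin(TH),0]);UP=np.array([0,0,1.])
RA=np.column_stack([CX,-CY,-UP])   # tool x along case x
RB=np.column_stack([-CX,CY,-UP])
E
python3 - <<'E'
from h import *
S=cams.calibration("scene");T=cams.calibration("top")
for k,a,b in [("eye",(333.7,240.3),(219.2,235.4)),("pintop",(407,292),(137.8,248.8)),("collar",(402.7,311.3),(145,248.2))]:
    print(k,tri([ray(S,*a),ray(T,*b)]))
print("power",[onplane(c,*p,.084) for c,p in((S,(316.04,220.56)),(T,(249.76,236.12)))])
E0=tri([ray(S,333.7,240.3),ray(T,219.2,235.4)])[0]; H=E0+.216*CX; print("hinge",H,"case",E0+.116*CX)
# lid points in case coords (x,y,z) 
for n,c in (("top",T),("scene",S)):
    f=np.load(n+"0.npz");X=cloud(c,f["d"]);ok=(f["d"]>0)
    P=X[ok]-[H[0],H[1],.085];q=np.stack([P@CX,P@CY,P[:,2]],1)
    m=(abs(q[:,1])<.12)&(abs(q[:,0])<.09)&(q[:,2]>.04)&(q[:,2]<.3);q=q[m]
    print(n,m.sum())
    for z in np.arange(.04,.24,.02):
        w=q[abs(q[:,2]-z)<.01]
        if len(w)>5: print(z.round(2),len(w),np.percentile(w[:,0],[3,50,97]).round(4),np.percentile(w[:,1],[2,98]).round(3))
    print("zmax",np.percentile(q[:,2],[98,99.5]))
P,s=tri([ray(S,316.04,220.56),ray(T,249.76,236.12)]);print(P)
plan([.515,.04,.25],RA);plan([.515,.04,.25],RB)
E
```

```text
eye (array([0.51816351, 0.11292205, 0.08450539]), [np.float64(0.000237064699453432), np.float64(0.00023706469945359473)])
pintop (array([0.48957057, 0.30219593, 0.10661053]), [np.float64(0.0009663816037674674), np.float64(0.0009663816037675941)])
collar (array([0.48885003, 0.30183917, 0.05310827]), [np.float64(0.00024634590875091775), np.float64(0.00024634590875079594)])
power [array([0.51811968, 0.04411286, 0.084     ]), array([0.51517817, 0.03947498, 0.084     ])]
hinge [ 0.57297522 -0.09600778  0.08450539] case [0.54759943 0.00071899 0.08450539]
top 2100
0.04 12 [0.0238 0.0249 0.0258] [-0.109  0.11 ]
0.06 19 [0.0209 0.0227 0.0244] [-0.104  0.085]
0.08 22 [0.0179 0.02   0.0217] [-0.112  0.114]
0.1 20 [0.0156 0.017  0.0187] [-0.112  0.089]
0.12 24 [0.0126 0.0144 0.0168] [-0.108  0.112]
0.14 23 [0.0099 0.0112 0.013 ] [-0.112  0.104]
0.16 27 [0.0067 0.0085 0.01  ] [-0.111  0.115]
0.18 47 [0.0041 0.0055 0.0076] [-0.101  0.102]
0.2 1802 [-0.0263 -0.0116  0.0018] [-0.115  0.115]
0.22 104 [-0.0309 -0.026  -0.02  ] [-0.016  0.017]
zmax [0.22619662 0.22778018]
scene 5463
0.04 320 [-0.0003  0.0063  0.0099] [-0.118  0.104]
0.06 516 [-0.0004  0.0057  0.0083] [-0.119  0.106]
0.08 579 [-0.0058  0.0012  0.0051] [-0.118  0.106]
0.1 547 [-0.0062 -0.      0.0025] [-0.119  0.107]
0.12 638 [-0.0112 -0.0044 -0.0006] [-0.119  0.106]
0.14 579 [-0.0103 -0.0057 -0.0029] [-0.119  0.106]
0.16 690 [-0.0174 -0.01   -0.0064] [-0.119  0.107]
0.18 344 [-0.0172 -0.0108 -0.0085] [-0.119  0.106]
0.2 1110 [-0.0291 -0.0173  0.0011] [-0.115  0.116]
0.22 140 [-0.0329 -0.0292 -0.0212] [-0.015  0.019]
zmax [0.21512481 0.22446096]
[0.51517254 0.03974349 0.07945942]
turn [-0.     0.001  0.788] shift [ 1.9973 -2.3688 -0.075 ] deg 94.6
turn [-0.001 -0.    -0.712] shift [ 1.9973 -2.3688 -0.075 ] deg 85.4
```

Request:
drive_tool:
  commands:
    - [0, 0, -0.1, 0.1, -0.12, -0.2, 1]
    - [0, 0, -0.2, 0.2, -0.24, -0.4, 1]
    - [0, 0, -0.3, 0.35, -0.4, -0.56, 1]
    - [0, 0, -0.4, 0.45, -0.54, -0.56, 1]
    - [0, 0, -0.5, 0.55, -0.66, -0.56, 1]
    - [0, 0, -0.6, 0.65, -0.78, -0.56, 1]
    - [0, 0, -0.71, 0.75, -0.9, -0.56, 1]
    - [0, 0, -0.71, 0.84, -1, -0.56, 1]
    - [0, 0, -0.71, 0.84, -1, -0.56, 1]
    - [0, 0, -0.71, 0.84, -1, -0.56, 1]
    - [0, 0, -0.71, 0.84, -1, -0.56, 1]
    - [0, 0, -0.71, 0.84, -1, -0.56, 1]
  newtons: 40

```text
time: 1.15
ee_pos: [0.3555, -0.378, 0.3716]
ee_rot: [[-0.258, 0.966, 0.0], [0.966, 0.258, -0.001], [-0.001, -0.0, -1.0]]
ft_force: [-0.0, -1.0, -0.5]
width: -0.0
gripper_force: 0.0
```

Run:
```python
from h import *
s=observe();print(s["time"],s["qpos"].round(1),s["ee_pos"].round(4),s["ft_force"].round(2));plan([.516,.0405,.36],RB)
```

```text
1.15 [ 60.1  13.2 -24.3 106.8   6.2  61.2  48.4] [ 0.3555 -0.378   0.3716] [-0.02 -1.02 -0.5 ]
turn [-0.     0.     0.002] shift [1.4514 1.0527 0.0452] deg 0.3
```

Request:
drive_tool:
  commands:
    - [0, 0, 0, 0.13, 0.1, 0, 1]
    - [0, 0, 0, 0.26, 0.2, 0, 1]
    - [0, 0, 0, 0.39, 0.3, 0, 1]
    - [0, 0, 0, 0.52, 0.4, 0, 1]
    - [0, 0, 0, 0.65, 0.5, 0, 1]
    - [0, 0, 0, 0.78, 0.6, 0, 1]
    - [0, 0, 0, 0.9, 0.7, 0, 1]
    - [0, 0, 0, 1, 0.75, 0, 1]
    - [0, 0, 0, 1, 0.75, 0, 1]

```text
time: 1.9
ee_pos: [0.4753, -0.0837, 0.3716]
ee_rot: [[-0.258, 0.966, 0.001], [0.966, 0.258, 0.002], [0.002, 0.002, -1.0]]
ft_force: [-0.5, 0.1, -1.1]
width: 0.0002
gripper_force: 0.0
```

Run:
```python
from h import *
s=observe();print(s["time"],s["qpos"].round(1),s["ee_pos"].round(4),s["ft_force"].round(2));plan([.516,.0405,.36],RB);plan([.516,.0405,.11],RB)
```

```text
1.9 [ 33.1  11.3 -35.4 110.3   7.4  60.6   9.6] [ 0.4753 -0.0837  0.3716] [-0.54  0.06 -1.07]
turn [ 0.001 -0.001  0.002] shift [0.4378 0.2855 0.0477] deg 0.3
turn [ 0.001 -0.001  0.002] shift [0.436  0.2838 1.0477] deg 0.3
```

Request:
drive_tool:
  commands:
    - [0, 0, 0, 0.14, 0.09, 0.05, 1]
    - [0, 0, 0, 0.28, 0.18, 0.1, 1]
    - [0, 0, 0, 0.44, 0.285, 0.2, 1]
    - [0, 0, 0, 0.44, 0.285, 0.36, 1]
    - [0, 0, 0, 0.44, 0.285, 0.48, 1]
    - [0, 0, 0, 0.44, 0.285, 0.48, 1]
    - [0, 0, 0, 0.44, 0.285, 0.48, 1]

```text
time: 2.48
ee_pos: [0.5145, 0.0339, 0.2503]
ee_rot: [[-0.251, 0.968, -0.004], [0.968, 0.251, -0.0], [0.001, -0.004, -1.0]]
ft_force: [1.0, -0.2, 0.1]
width: -0.0003
gripper_force: 0.0
```

Run:
```python
from h import *
s=observe();p,d,c=cap("wrist");np.savez("wrist1.npz",p=p,d=d,**{k:np.array(v) for k,v in c.items()})
print(s["time"],s["qpos"].round(1),s["ee_pos"].round(4))
for n,P in (("eye",[.5182,.1129,.085]),("power",[.516,.0405,.084]),("tcp",s["ee_pos"])):print(n,proj(c,np.array(P)))
cv2.imwrite("pics/w1.png",p[...,::-1])
```

```text
2.4833 [ 16.5  22.  -35.5 115.9  17.1  47.4 -14.3] [0.5145 0.0339 0.2503]
eye (np.float64(303.85339467214567), np.float64(97.35883979961243))
power (np.float64(277.7211505353683), np.float64(183.3980628021924))
tcp (np.float64(271.7928752244652), np.float64(290.7690055659579))
```

View pics/w1.png

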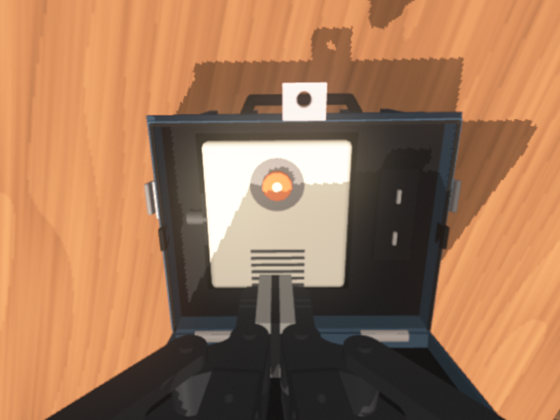

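The wrist view shows the button at (277,186) and the eye hole at (304,99.5), both within about 2 mm of where I predicted. I'll press the button now.

Request:
drive_tool:
  commands:
    - [0, 0, 0, 0.02, 0.011, 0.15, 1]
    - [0, 0, 0, 0.02, 0.011, 0.3, 1]
    - [0, 0, 0, 0.02, 0.011, 0.45, 1]
    - [0, 0, 0, 0.02, 0.011, 0.6, 1]
    - [0, 0, 0, 0.02, 0.011, 0.65, 1]
    - [0, 0, 0, 0.02, 0.011, 0.67, 1]
    - [0, 0, 0, 0.02, 0.011, 0.68, 1]
    - [0, 0, 0, 0.02, 0.011, 0.69, 1]
    - [0, 0, 0, 0.02, 0.011, 0.694, 1]
    - [0, 0, 0, 0.02, 0.011, 0.694, 1]

```text
time: 3.37
ee_pos: [0.5182, 0.0392, 0.0793]
ee_rot: [[-0.249, 0.968, 0.003], [0.968, 0.249, -0.001], [-0.001, 0.003, -1.0]]
ft_force: [1.0, -3.2, 4.4]
width: -0.0003
gripper_force: 2.1
```

Request:
drive_tool:
  commands:
    - [0, 0, 0, 0, 0, 0.008, 1]
    - [0, 0, 0, 0, 0, 0.016, 1]
    - [0, 0, 0, 0, 0, 0.022, 1]
    - [0, 0, 0, 0, 0, 0.022, 1]
    - [0, 0, 0, 0, 0, 0.022, 1]

```text
time: 3.78
ee_pos: [0.5185, 0.0392, 0.077]
ee_rot: [[-0.25, 0.968, 0.006], [0.968, 0.25, -0.003], [-0.004, 0.005, -1.0]]
ft_force: [-11.1, -5.9, 62.4]
width: 0.0004
gripper_force: 31.2
```

The button is at its stop: the force jumped to 62 N at z = 0.077. I'll lift and go over behind the lid.

Request:
drive_tool:
  commands:
    - [0, 0, 0, 0, 0, -0.03, 1]
    - [0, 0, 0, 0, 0, -0.15, 1]
    - [0, 0, 0, 0, 0, -0.3, 1]
    - [0, 0, 0, 0, 0, -0.46, 1]
    - [0, 0, 0, 0, 0, -0.62, 1]
    - [0, 0, 0, 0, 0, -0.78, 1]
    - [0, 0, 0, 0, 0, -0.92, 1]
    - [0, 0, 0, 0, 0, -1, 1]

```text
time: 4.45
ee_pos: [0.5179, 0.0409, 0.3271]
ee_rot: [[-0.251, 0.968, 0.006], [0.968, 0.251, 0.001], [-0.001, 0.006, -1.0]]
ft_force: [1.5, 0.2, 0.7]
width: -0.0
gripper_force: 0.0
```

Run:
```python
from h import *
H=np.array([.573,-.096,.085]);B=H+.06*CX
for z in (.37,.252): plan([B[0],B[1],z],RB)
s=observe();print(s["ee_pos"],s["ft_force"],s["qpos"].round(1))
```

```text
turn [ 0.003  0.    -0.001] shift [-0.8255  0.0778 -0.1706] deg 0.4
turn [ 0.003  0.    -0.001] shift [-0.8252  0.075   0.3014] deg 0.4
[0.51789428 0.04090141 0.32707997] [1.52603238 0.21121626 0.73481945] [ 19.3  17.4 -38.7 110.1  13.1  56.5 -10.8]
```

Request:
drive_tool:
  commands:
    - [0, 0, 0, -0.08, 0.01, -0.12, 1]
    - [0, 0, 0, -0.2, 0.02, -0.2, 1]
    - [0, 0, 0, -0.35, 0.04, -0.2, 1]
    - [0, 0, 0, -0.5, 0.05, -0.2, 1]
    - [0, 0, 0, -0.65, 0.07, -0.2, 1]
    - [0, 0, 0, -0.8, 0.08, -0.2, 1]
    - [0, 0, 0, -0.86, 0.08, -0.16, 1]
    - [0, 0, 0, -0.86, 0.08, -0.02, 1]
    - [0, 0, 0, -0.86, 0.08, 0.12, 1]
    - [0, 0, 0, -0.86, 0.08, 0.26, 1]
    - [0, 0, 0, -0.86, 0.08, 0.3, 1]
    - [0, 0, 0, -0.86, 0.08, 0.3, 1]

```text
time: 5.45
ee_pos: [0.5888, -0.1628, 0.2451]
ee_rot: [[-0.251, 0.968, -0.004], [0.968, 0.251, 0.002], [0.003, -0.004, -1.0]]
ft_force: [-0.8, 0.7, 0.2]
width: -0.0002
gripper_force: 0.0
```

```bash
cat > arc.py <<'E'
from h import *
import sys
H=np.array([.573,-.096,.085]);s=observe();P=s["ee_pos"]-H
print(s["time"],s["ee_pos"].round(4),"case x,y,z",(P@CX).round(4),(P@CY).round(4),P[2].round(4),"F",s["ft_force"].round(1),s["qpos"].round(1))
L=float(sys.argv[1]) if len(sys.argv)>1 else .165
for a in [84,80,75,70,65,60,55,50,45,40,35,30,25,20,15,12,10,8,6,4]:
    f=np.radians(a);x=-L*np.cos(f)+.03*np.sin(f)+.011;z=L*np.sin(f)+.03*np.cos(f)
    t=s["ee_rot"].T@(H+x*CX+z*UP-s["ee_pos"])/.25;print(a,t.round(3))
E
python3 arc.py
```

```text
5.45 [ 0.5888 -0.1628  0.2451] case x,y,z 0.0686 -0.0017 0.1601 F [-0.8  0.7  0.2] [ 32.   28.7 -32.1 104.7  18.7  52.2   5.9]
84 [ 0.18   0.006 -0.028]
80 [ 0.227  0.006 -0.03 ]
75 [ 0.285  0.006 -0.027]
70 [ 0.343  0.006 -0.02 ]
65 [ 0.401  0.006 -0.007]
60 [0.456 0.005 0.01 ]
55 [0.511 0.005 0.032]
50 [0.563 0.005 0.059]
45 [0.612 0.005 0.09 ]
40 [0.659 0.005 0.126]
35 [0.702 0.005 0.165]
30 [0.741 0.005 0.208]
25 [0.777 0.005 0.255]
20 [0.809 0.006 0.304]
15 [0.836 0.006 0.356]
12 [0.85  0.006 0.388]
10 [0.858 0.006 0.41 ]
8 [0.866 0.006 0.432]
6 [0.873 0.006 0.454]
4 [0.879 0.006 0.477]
```

Request:
drive_tool:
  commands:
    - [0, 0, 0, 0.1, 0.006, -0.03, 1]
    - [0, 0, 0, 0.18, 0.006, -0.03, 1]
    - [0, 0, 0, 0.23, 0.006, -0.03, 1]
    - [0, 0, 0, 0.257, 0.006, -0.029, 1]
    - [0, 0, 0, 0.285, 0.006, -0.027, 1]
    - [0, 0, 0, 0.314, 0.006, -0.024, 1]
    - [0, 0, 0, 0.343, 0.006, -0.02, 1]
    - [0, 0, 0, 0.372, 0.006, -0.014, 1]
    - [0, 0, 0, 0.401, 0.006, -0.007, 1]
    - [0, 0, 0, 0.43, 0.006, 0.001, 1]
    - [0, 0, 0, 0.456, 0.006, 0.01, 1]
    - [0, 0, 0, 0.456, 0.006, 0.01, 1]

```text
time: 6.45
ee_pos: [0.5622, -0.0507, 0.2441]
ee_rot: [[-0.252, 0.968, -0.001], [0.968, 0.252, 0.001], [0.001, -0.001, -1.0]]
ft_force: [0.5, 0.1, -0.5]
width: -0.0001
gripper_force: 0.0
```

```bash
python3 arc.py | sed '2,6d'
```

```text
6.45 [ 0.5622 -0.0507  0.2441] case x,y,z -0.0466 0.0011 0.1591 F [ 0.5  0.1 -0.5] [ 23.2  25.6 -33.3 110.7  18.2  49.1  -5. ]
60 [-0.004 -0.004  0.005]
55 [ 0.05  -0.004  0.027]
50 [ 0.102 -0.005  0.054]
45 [ 0.151 -0.005  0.085]
40 [ 0.198 -0.005  0.12 ]
35 [ 0.241 -0.005  0.16 ]
30 [ 0.281 -0.005  0.203]
25 [ 0.317 -0.005  0.249]
20 [ 0.349 -0.005  0.298]
15 [ 0.376 -0.005  0.35 ]
12 [ 0.39  -0.005  0.382]
10 [ 0.398 -0.005  0.404]
8 [ 0.406 -0.005  0.426]
6 [ 0.413 -0.005  0.448]
4 [ 0.419 -0.005  0.471]
```

Request:
drive_tool:
  commands:
    - [0, 0, 0, 0.025, -0.004, 0.015, 1]
    - [0, 0, 0, 0.05, -0.004, 0.027, 1]
    - [0, 0, 0, 0.076, -0.004, 0.04, 1]
    - [0, 0, 0, 0.102, -0.004, 0.054, 1]
    - [0, 0, 0, 0.127, -0.004, 0.069, 1]
    - [0, 0, 0, 0.151, -0.004, 0.085, 1]
    - [0, 0, 0, 0.175, -0.004, 0.102, 1]
    - [0, 0, 0, 0.198, -0.004, 0.12, 1]
    - [0, 0, 0, 0.22, -0.004, 0.14, 1]
    - [0, 0, 0, 0.241, -0.004, 0.16, 1]
    - [0, 0, 0, 0.262, -0.004, 0.181, 1]
    - [0, 0, 0, 0.281, -0.004, 0.203, 1]

```text
time: 7.45
ee_pos: [0.5443, 0.0159, 0.1934]
ee_rot: [[-0.25, 0.968, -0.0], [0.968, 0.25, 0.0], [0.0, -0.0, -1.0]]
ft_force: [-0.5, -0.9, 1.9]
width: 0.0002
gripper_force: 0.8
```

```bash
python3 arc.py | sed '2,12d'
python3 - <<'E'
from h import *
p,d,c=cap("scene");cv2.imwrite("pics/s2.png",p[60:330,120:400,::-1])
E
```

```text
7.45 [0.5443 0.0159 0.1934] case x,y,z -0.1155 0.0006 0.1084 F [-0.5 -0.9  1.9] [ 14.9  27.7 -31.6 116.2  21.5  41.8 -15.5]
30 [ 0.005 -0.003 -0.   ]
25 [ 0.041 -0.003  0.046]
20 [ 0.073 -0.003  0.095]
15 [ 0.1   -0.003  0.147]
12 [ 0.114 -0.003  0.179]
10 [ 0.123 -0.003  0.201]
8 [ 0.131 -0.003  0.223]
6 [ 0.138 -0.003  0.245]
4 [ 0.144 -0.003  0.268]
```

View pics/s2.png

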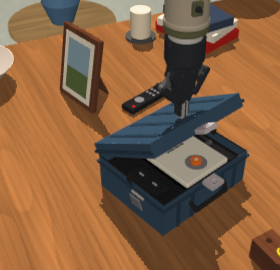

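The picture shows the fingers on the lid with it about 30° open, so it is following. I'll keep going.

Request:
drive_tool:
  commands:
    - [0, 0, 0, 0.023, -0.003, 0.023, 1]
    - [0, 0, 0, 0.041, -0.003, 0.046, 1]
    - [0, 0, 0, 0.058, -0.003, 0.07, 1]
    - [0, 0, 0, 0.073, -0.003, 0.095, 1]
    - [0, 0, 0, 0.087, -0.003, 0.121, 1]
    - [0, 0, 0, 0.1, -0.003, 0.147, 1]
    - [0, 0, 0, 0.11, -0.003, 0.17, 1]
    - [0, 0, 0, 0.119, -0.003, 0.19, 1]
    - [0, 0, 0, 0.127, -0.003, 0.21, 1]
    - [0, 0, 0, 0.134, -0.003, 0.23, 1]
    - [0, 0, 0, 0.14, -0.003, 0.25, 1]
    - [0, 0, 0, 0.144, -0.003, 0.266, 1]

```text
time: 8.5
ee_pos: [0.5346, 0.0502, 0.1269]
ee_rot: [[-0.25, 0.968, -0.0], [0.968, 0.25, 0.0], [0.0, -0.0, -1.0]]
ft_force: [-1.4, 0.3, 0.5]
width: 0.0004
gripper_force: 0.8
```

Request:
drive_tool:
  commands:
    - [0, 0, 0, 0, 0, 0.008, 1]
    - [0, 0, 0, 0, 0, 0.012, 1]
    - [0, 0, 0, 0, 0, 0.012, 1]

```text
time: 8.75
ee_pos: [0.5348, 0.0502, 0.1244]
ee_rot: [[-0.251, 0.968, -0.0], [0.968, 0.251, 0.0], [0.0, -0.0, -1.0]]
ft_force: [-0.1, -0.3, 0.6]
width: 0.0
gripper_force: 0.0
```

```bash
python3 arc.py | head -1
python3 - <<'E'
from h import *
plan([.4892,.302,.30],RB)
E
```

```text
8.75 [0.5348 0.0502 0.1244] case x,y,z -0.1511 0.0001 0.0394 F [-0.1 -0.3  0.6] [  7.6  32.5 -27.2 120.5  26.9  32.9 -24.4]
turn [-0.    -0.    -0.002] shift [ 1.021   0.0761 -0.7021] deg 0.2
```

Request:
drive_tool:
  commands:
    - [0, 0, 0, 0, 0, -0.1, 1]
    - [0, 0, 0, 0, 0, -0.24, 1]
    - [0, 0, 0, 0.06, 0, -0.38, 0.6]
    - [0, 0, 0, 0.2, 0.02, -0.46, 0.6]
    - [0, 0, 0, 0.35, 0.03, -0.5, 0.6]
    - [0, 0, 0, 0.5, 0.04, -0.5, 0.5]
    - [0, 0, 0, 0.65, 0.05, -0.5, 0.5]
    - [0, 0, 0, 0.8, 0.07, -0.5, 0.5]
    - [0, 0, 0, 0.94, 0.076, -0.5, 0.5]
    - [0, 0, 0, 1, 0.076, -0.5, 0.5]
    - [0, 0, 0, 1, 0.076, -0.5, 0.5]
    - [0, 0, 0, 1, 0.076, -0.5, 0.5]

```text
time: 9.75
ee_pos: [0.4904, 0.297, 0.2494]
ee_rot: [[-0.252, 0.968, -0.0], [0.968, 0.252, -0.001], [-0.001, -0.0, -1.0]]
ft_force: [-0.6, -1.4, -0.5]
width: 0.0425
gripper_force: 0.0
```

Run:
```python
from h import *
s=observe();p,d,c=cap("wrist");np.savez("wrist2.npz",p=p,d=d,**{k:np.array(v) for k,v in c.items()})
print(s["time"],s["qpos"].round(1),s["ee_pos"].round(4),s["width"])
for n,P in (("pintop",[.4892,.302,.108]),("collar",[.4892,.302,.055])):print(n,proj(c,np.array(P)))
hsv=cv2.cvtColor(p,cv2.COLOR_RGB2HSV);H,S,V=[hsv[...,i].astype(int) for i in range(3)]
m=((H>22)&(H<34)&(S>120)&(V>70)).astype(np.uint8)
n,l,st,ce=cv2.connectedComponentsWithStats(m)
X=cloud(c,d)
for i in range(1,n):
    if st[i,4]>40:
        print(st[i],ce[i]);P=X[l==i]
        for lo,hi in((.102,.115),(.06,.1),(.045,.06)):
            q=P[(P[:,2]>lo)&(P[:,2]<hi)]
            if len(q)>5: print(lo,len(q),np.percentile(q,[5,50,95],axis=0).round(4).tolist())
plan([.4892,.302,.073],RB)
cv2.imwrite("pics/w2.png",p[...,::-1])
```

```text
9.75 [-12.4  26.1 -34.6 109.3  18.9  50.4 -41.9] [0.4904 0.297  0.2494] 0.04247624042873386
pintop (np.float64(273.3306259983495), np.float64(192.07600772536009))
collar (np.float64(273.543444950406), np.float64(176.60012507946283))
[268 187  13  13 140] [274.09285714 192.9       ]
0.102 140 [[0.4856, 0.2976, 0.1079], [0.4899, 0.3017, 0.1089], [0.4941, 0.306, 0.11]]
turn [-0.     0.001 -0.002] shift [2.680e-02 1.000e-04 7.052e-01] deg 0.2
```

View pics/w2.png

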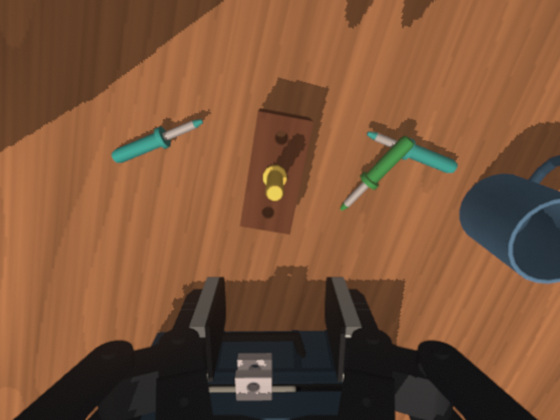

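The wrist view shows the yellow handle top at (274,193), within 1 px of the prediction. The green and teal look-alikes have toppled and lie clear of the fingers. I'll grasp the pin.

Request:
drive_tool:
  commands:
    - [0, 0, 0, 0.018, 0.003, 0.14, 0.5]
    - [0, 0, 0, 0.018, 0.003, 0.28, 0.5]
    - [0, 0, 0, 0.018, 0.003, 0.42, 0.5]
    - [0, 0, 0, 0.018, 0.003, 0.55, 0.5]
    - [0, 0, 0, 0.018, 0.003, 0.65, 0.5]
    - [0, 0, 0, 0.018, 0.003, 0.7, 0.5]
    - [0, 0, 0, 0.018, 0.003, 0.7, 0.5]
    - [0, 0, 0, 0.018, 0.003, 0.7, 0.6]
    - [0, 0, 0, 0.018, 0.003, 0.7, 0.8]
    - [0, 0, 0, 0.018, 0.003, 0.7, 1]
    - [0, 0, 0, 0.018, 0.003, 0.7, 1]
    - [0, 0, 0, 0.018, 0.003, 0.7, 1]
  newtons: 80

```text
time: 10.8
ee_pos: [0.4907, 0.3011, 0.0757]
ee_rot: [[-0.25, 0.968, 0.002], [0.968, 0.25, 0.0], [-0.0, 0.002, -1.0]]
ft_force: [-1.3, -1.6, 6.4]
width: 0.0126
gripper_force: 78.7
```

Request:
drive_tool:
  commands:
    - [0, 0, 0, 0, 0, -0.05, 1]
    - [0, 0, 0, 0, 0, -0.12, 1]
    - [0, 0, 0, 0, 0, -0.22, 1]
    - [0, 0, 0, 0, 0, -0.34, 1]
    - [0, 0, 0, 0, 0, -0.46, 1]
    - [0, 0, 0, 0, 0, -0.58, 1]
    - [0, 0, 0, 0, 0, -0.66, 1]
    - [0, 0, 0, 0, 0, -0.7, 1]
    - [0, 0, 0, 0, 0, -0.7, 1]

```text
time: 11.55
ee_pos: [0.491, 0.3019, 0.2519]
ee_rot: [[-0.25, 0.968, 0.004], [0.968, 0.25, 0.002], [0.001, 0.004, -1.0]]
ft_force: [0.6, 0.1, -1.0]
width: 0.0126
gripper_force: 78.1
```

Run:
```python
from h import *
s=observe();tp=s["ee_pos"]-.068*UP
print(s["ee_pos"],s["width"],s["gripper_force"],s["ft_force"])
o=[]
for n in("scene","top","wrist"):
    p,d,c=cap(n);np.savez(n+"3.npz",p=p,d=d,**{k:np.array(v) for k,v in c.items()})
    u,v=proj(c,tp);print(n,u,v,proj(c,s["ee_pos"]))
    u,v=int(u),int(v);q=cv2.copyMakeBorder(p,50,50,50,50,cv2.BORDER_CONSTANT)[v+5:v+85,u+5:u+95]
    print("crop origin",u-45,v-45);o.append(cv2.resize(q,(270,240),interpolation=cv2.INTER_NEAREST))
cv2.imwrite("pics/tip.png",np.hstack(o)[:,:800,::-1])
```

```text
[0.49101422 0.30187431 0.25191068] 0.01259688269740353 78.08719352586195 [ 0.59659884  0.06534831 -0.96891785]
scene 415.0318921648944 261.08031892064434 (np.float64(423.1380327207531), np.float64(230.57063813133584))
crop origin 370 216
top 127.16094489704963 248.60446106954396 (np.float64(115.84408999169938), np.float64(249.36585762562498))
crop origin 82 203
wrist 274.6366039156151 233.39024834722053 (np.float64(274.5771853868326), np.float64(292.82245398065766))
crop origin 229 188
```

View pics/tip.png

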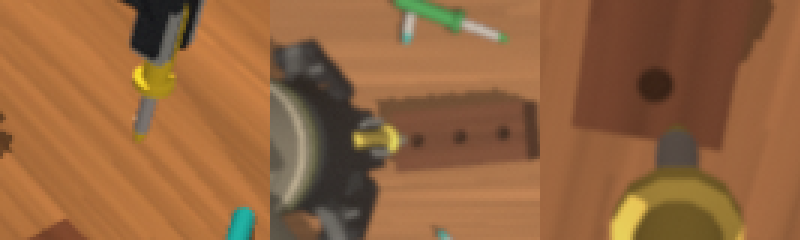

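The crops put the pin tip at about (415.7,262.3) in scene and (275,230) in wrist, so the pin hangs upright and the tip is about 70 mm below the TCP. I'll move it over the eye and check there.

Run:
```python
from h import *
f=np.load("wrist3.npz");S=cams.calibration("scene")
s=observe();P,e=tri([ray(S,415.5,262),ray(f,275,230)]);print(P,e,"offset",P-s["ee_pos"],s["ee_rot"].T@(P-s["ee_pos"]))
plan([.518,.1122,.205],RB)
```

```text
[0.49085625 0.30341454 0.18285009] [np.float64(0.00021923967434966083), np.float64(0.00021923967434953328)] offset [ 0.00107115  0.00277146 -0.06541382] [0.00246655 0.00182653 0.06540929]
turn [-0.001  0.    -0.002] shift [-0.7579 -0.0791  0.1738] deg 0.2
```

Request:
drive_tool:
  commands:
    - [0, 0, 0, -0.1, -0.01, 0, 1]
    - [0, 0, 0, -0.22, -0.02, 0, 1]
    - [0, 0, 0, -0.34, -0.03, 0, 1]
    - [0, 0, 0, -0.46, -0.05, 0, 1]
    - [0, 0, 0, -0.58, -0.06, 0.05, 1]
    - [0, 0, 0, -0.68, -0.07, 0.1, 1]
    - [0, 0, 0, -0.74, -0.08, 0.15, 1]
    - [0, 0, 0, -0.763, -0.08, 0.174, 1]
    - [0, 0, 0, -0.763, -0.08, 0.174, 1]
    - [0, 0, 0, -0.763, -0.08, 0.174, 1]
    - [0, 0, 0, -0.763, -0.08, 0.174, 1]

```text
time: 12.62
ee_pos: [0.5185, 0.1134, 0.2062]
ee_rot: [[-0.252, 0.968, -0.0], [0.968, 0.252, 0.001], [0.001, 0.0, -1.0]]
ft_force: [0.7, 0.1, 1.0]
width: 0.0129
gripper_force: 78.0
```

Run:
```python
from h import *
s=observe();print(s["time"],s["ee_pos"],s["ee_rot"].round(3).tolist(),s["qpos"].round(1));tp=s["ee_pos"]-.067*UP
o=[]
for n in("scene","wrist"):
    p,d,c=cap(n);np.savez(n+"4.npz",p=p,d=d,**{k:np.array(v) for k,v in c.items()})
    u,v=proj(c,np.array([.518,.112,.108]));print(n,"eye pred",u,v,"tip pred",proj(c,tp))
    u,v=int(u),int(v)-12;q=p[v-45:v+45,u-45:u+45]
    print("crop origin",u-45,v-45);o.append(cv2.resize(q,(396,396),interpolation=cv2.INTER_NEAREST))
cv2.imwrite("pics/tip4.png",np.hstack(o)[...,::-1])
```

```text
12.6167 [0.51852336 0.11342996 0.20617387] [[-0.252, 0.968, -0.0], [0.968, 0.252, 0.001], [0.001, 0.0, -1.0]] [  5.7  26.1 -33.3 117.1  20.8  42.6 -25.9]
scene eye pred 334.63788075454175 231.36836968648686 tip pred (np.float64(336.19023387337245), np.float64(220.0198513391254))
crop origin 289 174
wrist eye pred 271.33220464220386 218.11415813344308 tip pred (np.float64(272.35876544680207), np.float64(233.32653322660147))
crop origin 226 161
```

View pics/tip4.png

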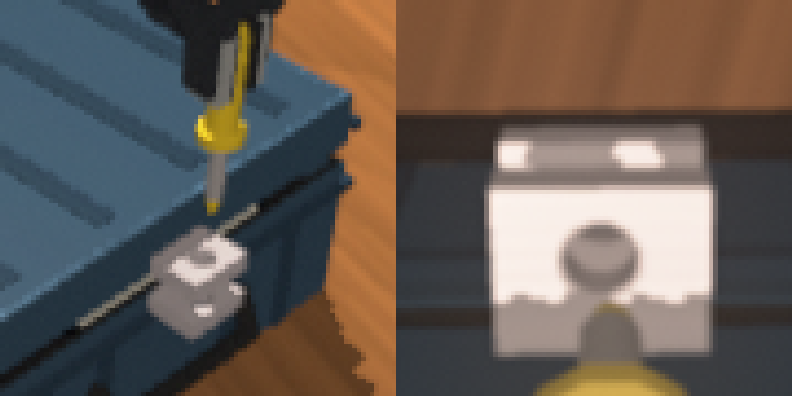

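The wrist crop shows the hole at (272,219.5) and the tip at (274.5,231). The scene crop shows the tip at (337,221.7) and the hole at (335,232.6). I'll triangulate both and take the difference.

Run:
```python
from h import *
f=np.load("wrist4.npz");S=np.load("scene4.npz");s=observe()
t,e=tri([ray(S,337.2,221.7),ray(f,274.6,230.8)]);h,g=tri([ray(S,334.9,232.4),ray(f,271.9,219.4)])
print(t,e,h,g,"delta",h-t,s["ee_rot"].T@(h-t)/.25)
R0=s["ee_rot"]
for z in(.10,.105,.11): 
    p=onplane(f,271.9,219.4,z);q=onplane(f,274.6,230.8,t[2]);print(z,p,(R0.T@(p-q))/.25)
```

```text
[0.518886   0.11594848 0.13783078] [np.float64(0.0012036449101179476), np.float64(0.0012036449101179348)] [0.51808815 0.11150364 0.10574954] [np.float64(0.0012378429583143273), np.float64(0.0012378429583142067)] delta [-0.00079785 -0.00444484 -0.03208124] [-0.01647168 -0.00769642  0.12830836]
0.1 [0.51927774 0.10840819 0.1       ] [-0.02474798 -0.00772775  0.15130177]
0.105 [0.51886104 0.11014772 0.105     ] [-0.017583   -0.00756558  0.13130601]
0.11 [0.51844434 0.11188725 0.11      ] [-0.01041803 -0.00740341  0.11131025]
```

Request:
drive_tool:
  commands:
    - [0, 0, 0, -0.016, -0.007, 0, 1]
    - [0, 0, 0, -0.016, -0.007, 0.02, 1]
    - [0, 0, 0, -0.016, -0.007, 0.06, 1]
    - [0, 0, 0, -0.016, -0.007, 0.09, 1]
    - [0, 0, 0, -0.016, -0.007, 0.115, 1]
    - [0, 0, 0, -0.016, -0.007, 0.13, 1]
    - [0, 0, 0, -0.016, -0.007, 0.145, 1]
    - [0, 0, 0, -0.016, -0.007, 0.16, 1]
    - [0, 0, 0, -0.016, -0.007, 0.16, 1]

```text
time: 13.47
ee_pos: [0.5178, 0.1075, 0.1653]
ee_rot: [[-0.251, 0.968, -0.001], [0.968, 0.251, 0.0], [0.0, -0.001, -1.0]]
ft_force: [0.6, 0.5, -0.9]
width: 0.0126
gripper_force: 77.9
```

Run:
```python
from h import *
s=observe();print(s["time"],s["ee_pos"],s["ft_force"],s["wrist_torque"])
o=[]
for n in("scene","wrist"):
    p,d,c=cap(n);np.savez(n+"5.npz",p=p,d=d,**{k:np.array(v) for k,v in c.items()})
    u,v=proj(c,np.array([.518,.112,.108]));u,v=int(u),int(v)-5;q=p[v-45:v+45,u-45:u+45]
    print("crop origin",u-45,v-45);o.append(cv2.resize(q,(396,396),interpolation=cv2.INTER_NEAREST))
cv2.imwrite("pics/tip5.png",np.hstack(o)[...,::-1])
```

```text
13.4667 [0.51776528 0.10752662 0.16533358] [ 0.61439978  0.47769577 -0.85762596] [ 0.18252371 -0.07964638  0.01927273]
crop origin 289 181
crop origin 229 182
```

View pics/tip5.png

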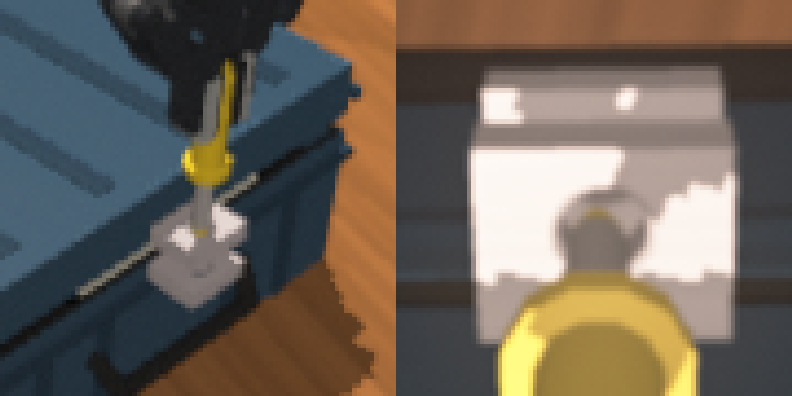

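The crops show the tip inside the lid eye hole at about (600,215), and the force is near zero. I'll go on down.

Request:
drive_tool:
  commands:
    - [0, 0, 0, 0.003, 0, 0.02, 1]
    - [0, 0, 0, 0.003, 0, 0.04, 1]
    - [0, 0, 0, 0.003, 0, 0.06, 1]
    - [0, 0, 0, 0.003, 0, 0.08, 1]
    - [0, 0, 0, 0.003, 0, 0.08, 1]

```text
time: 13.98
ee_pos: [0.5174, 0.1081, 0.145]
ee_rot: [[-0.25, 0.968, -0.001], [0.968, 0.25, 0.0], [0.0, -0.001, -1.0]]
ft_force: [0.4, 0.7, -1.3]
width: 0.0126
gripper_force: 78.0
```

Request:
drive_tool:
  commands:
    - [0, 0, 0, 0, 0, 0.02, 1]
    - [0, 0, 0, 0, 0, 0.035, 1]
    - [0, 0, 0, 0, 0, 0.05, 1]
    - [0, 0, 0, 0, 0, 0.06, 1]
    - [0, 0, 0, 0, 0, 0.06, 1]

```text
time: 14.4
ee_pos: [0.5176, 0.1083, 0.1306]
ee_rot: [[-0.251, 0.968, -0.0], [0.968, 0.251, 0.0], [0.0, -0.0, -1.0]]
ft_force: [0.0, 0.3, -1.6]
width: 0.013
gripper_force: 78.0
```

Request:
drive_tool:
  commands:
    - [0, 0, 0, 0, 0, 0.01, 1]
    - [0, 0, 0, 0, 0, 0.02, 1]
    - [0, 0, 0, 0, 0, 0.03, 1]
    - [0, 0, 0, 0, 0, 0.036, 1]
    - [0, 0, 0, 0, 0, 0.036, 1]
    - [0, 0, 0, 0, 0, 0.036, 1]
  newtons: 110

```text
time: 14.9
ee_pos: [0.5177, 0.1085, 0.1221]
ee_rot: [[-0.251, 0.968, 0.0], [0.968, 0.251, 0.0], [0.0, 0.0, -1.0]]
ft_force: [-1.8, 1.9, 4.7]
width: 0.0123
gripper_force: 107.6
```

Contact has been made, so I'll press on in small steps.

Request:
drive_tool:
  commands:
    - [0, 0, 0, 0, 0, 0.006, 1]
    - [0, 0, 0, 0, 0, 0.01, 1]
    - [0, 0, 0, 0, 0, 0.01, 1]
    - [0, 0, 0, 0, 0, 0.01, 1]

```text
time: 15.23
ee_pos: [0.5178, 0.1086, 0.1206]
ee_rot: [[-0.251, 0.968, 0.001], [0.968, 0.251, 0.0], [-0.0, 0.001, -1.0]]
ft_force: [-3.9, 2.3, 18.1]
width: 0.0121
gripper_force: 109.3
```

Request:
drive_tool:
  commands:
    - [0, 0, 0, 0, 0, 0.004, 1]
    - [0, 0, 0, 0, 0, 0.008, 1]
    - [0, 0, 0, 0, 0, 0.008, 1]
    - [0, 0, 0, 0, 0, 0.008, 1]

```text
time: 15.57
ee_pos: [0.5179, 0.1087, 0.1202]
ee_rot: [[-0.251, 0.968, 0.003], [0.968, 0.251, -0.001], [-0.001, 0.003, -1.0]]
ft_force: [-9.5, 1.4, 40.7]
width: 0.0119
gripper_force: 112.5
```

Request:
drive_tool:
  commands:
    - [0, 0, 0, 0, 0, -0.004, 1]
    - [0, 0, 0, 0, 0, -0.004, 1]
    - [0, 0, 0, 0, 0, -0.004, 1]
    - [0, 0, 0, 0, 0, -0.004, 1]
    - [0, 0, 0, 0, 0, -0.004, 1]
    - [0, 0, 0, 0, 0, -0.004, 1]

```text
time: 16.07
ee_pos: [0.5178, 0.1087, 0.1204]
ee_rot: [[-0.251, 0.968, 0.002], [0.968, 0.251, -0.0], [-0.001, 0.002, -1.0]]
ft_force: [-7.1, 1.6, 29.3]
width: 0.012
gripper_force: 110.4
```

Run:
```python
from h import *
s=observe();print(s["time"],s["ee_pos"],s["ft_force"])
p,d,c=cap("scene");cv2.imwrite("pics/fin.png",cv2.resize(p[140:300,190:400],None,fx=3.6,fy=3.6)[...,::-1])
for n in("scene","top"):
    p,d,c=cap(n);X=cloud(c,d);P=X[d>0]-[.573,-.096,.085];q=np.stack([P@CX,P@CY,P[:,2]],1)
    for a,b in((-.195,-.17),(-.06,-.02)):
        m=(q[:,0]>a)&(q[:,0]<b)&(q[:,1]<.11)&(q[:,1]>.06)&(q[:,2]>0)&(q[:,2]<.06);print(n,a,m.sum(),np.median(q[m,2]).round(4))
```

```text
16.0667 [0.51783591 0.10866334 0.12039033] [-7.08689504  1.62603222 29.25166527]
scene -0.195 233 0.0283
scene -0.06 285 0.0285
top -0.195 225 0.0305
top -0.06 353 0.03
```

View pics/fin.png

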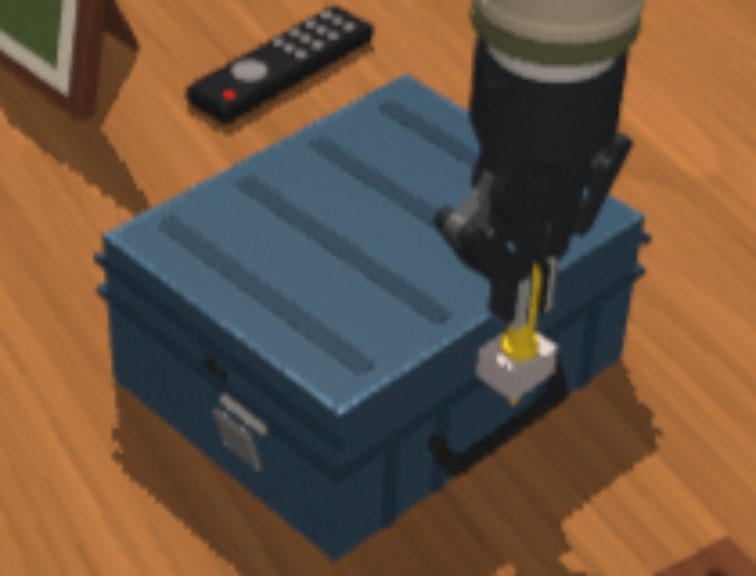

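The last picture shows the lid shut, with its top level at 30 mm above the rim. The pin's collar is home on the lid eye at (520,348), its tip shows below the case eye at (514,402), and the push is a steady 29 N. I'm handing the job in.

```bash
python3 -c "
from station import sign_off;print(sign_off())"
```

```text
the job is handed in; nothing more can be done
None
```

I pressed the projector's power button to its stop, folded the lid down gently and pushed the yellow pin home through both eyes; the lid is fully shut, and the arm is still holding the pin down with about 29 N.

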